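# Load the sample block and run the stuck carriage home

### The arm

A 7-joint arm with a two-finger parallel gripper is mounted at the origin on the work surface. World frame = base frame: x ahead of the robot, y to its left, z up, the work surface at z = 0. Lengths are in m, angles in rad, forces in N, time in s.
With the tool pointing down it reaches from about 0.425 to 1.025 m from the base axis. Payload 9.4 kg.
Tool frame: the origin (TCP) lies at the very end of the fingers, on their centre line; the grasp point (between the pads) lies 19 mm behind it (arm.grip_point_offset is the distance from the TCP to the grasp point, in m); z points along the fingers, y is the direction in which the jaws open and shut (so a half turn about z gives the same grasp; the last joint's range is limited). The gripper opens to 85 mm and grips with 20 to 120 N. Pads are 22 mm wide; open, the fingers measure 114 mm over their backs; the gripper's body (76 mm by 85 mm) begins 54 mm behind the grasp point. The pads swing forward as they close: fully open they stand 13 mm farther back than shut.
Start: joints at [-1.243, 0.599, -0.003, 1.599, 0.002, 0.943, -0.08], TCP at [0.286, 0.666, 0.231] pointing down, gripper open.
Joint ranges: [-2.57, 2.57], [-0.35, 1.97], [-1.29, 1.29], [0.11, 2.56], [-1.05, 4.19], [0.11, 1.86], [-2.63, 2.63]. Speed limits (rad/s): [2.22, 2.22, 3.01, 3.01, 3.14, 3.14, 3.14].

### API

Orientations are given as [roll, pitch, yaw] about the fixed x, y, z axes, in that order (R = Rz(yaw) Ry(pitch) Rx(roll)).
In Python, from station import arm gives the robot as it stands. The module is installed in compiled form; this text tells all that it offers.
- The arm moves only by the shell command python3 -m creep 'ROWS' [OPENING] [FORCE]. ROWS is text: rows parted by semicolons, each of 6 numbers parted by spaces: the shift along the tool's x, y, z in m, then the turn, a rotation vector about the tool's x, y, z in rad. In form: x y z rx ry rz; .... A call has 1 to 10 rows; each row is the pose to reach, as a shift and turn from the pose commanded when the call began, along the tool's axes at that moment; what a row does not reach only later rows make up. A row lasts 1/8 s, in which the tool goes at most 62.5 mm and 10.7 degrees, less where a joint would pass 70% of its speed; a pose out of reach is approached as far as the arm can. A call with a gripper value outside its range is refused whole. OPENING is the finger opening in m, from 0 to 0.0854, set as the call begins (- or left out, the last holds). The fingers move at their own pace and stop on an object; FORCE is the grip in N (left out, the last holds). Time passes only in rows, so rows that repeat a pose let the fingers close. It gives the time, the measured TCP pose, the force and the opening at its end, in the units of the state.
- arm.get_state(): the state, without advancing time (a new reading comes with each control period).
- arm.read_camera(name): name is "scene" or "side" or "wrist"; returns (picture, depth): 420x560x3 uint8, blue, green, red; 420x560 float32, m along the optical axis (not along the pixel's ray), 0 where there is no reading.
- arm.calibration(name): a dict with "K" (3x3 intrinsics, pixels), "k1" (the pictures are not rectified: a ray, as slopes to the right and down, at radius r is drawn at 1 + k1 r^2 times it, then the intrinsics apply), "cam_to_world" (4x4, takes a point from camera to world coordinates). Camera axes: x right, y down, z forward; pixel columns grow to the right and rows downward; lengths in m; the calibration is good to about 2 mm. A picture is of the moment at which its call begins: read the wrist's pose just before it. calibration takes no time and is no camera call; for the wrist camera it gives the pose at the moment of the call.
- arm.sign_off(): hands the job in, once; it reports no verdict.
Trained networks look in the newest picture that a camera, given by its name, has taken for a name from the list of things; names that differ only in an ending like _2 or _b are one class to them, and where a whole thing is asked for, a point or a joint stands for the part that bears it (a point fixed in the world has none). Each returns a list of dicts, best first, with "conf" (0 to 1); they miss things now and then, are a little off and sometimes report something else, mostly with a low value. They report only what shows in the picture. A call takes as long as a camera call. They do not tell look-alikes from the thing itself.
- arm.search_frame(camera, query): "bbox" ([left, top, right, bottom] in pixels, round what is visible of it).
- arm.tip_of(camera, query): "location" ([row, column] in pixels: a listed point, or the origin of a listed thing).
The state is a dict: "time_s": time; "qpos": joint angles; "joint_vel": joint speeds; "joint_torque": joint torques, N m; "tool_pos": TCP position; "tool_rot": TCP orientation; "ft_force": force on the tool from outside, world axes, zero at the start; "moment": the same for the moment, N m; "finger_gap": finger opening in m.
Only numpy, scipy, OpenCV 4.12 (cv2) and the standard library are available. Lean on these libraries where they do the work, as an engineer would, in place of code of your own. Each camera call takes 0.05 s, during which the arm holds its last target. There are 200 camera calls.

### The job

Lift the metal sample block out of its stand, set it down on the open bench so that you can take it again by its long sides, and seat it in the nest of the analyser's carriage. Then push the carriage by its rear plate along the rail: it sticks at first, so push until it breaks free, and carry on until it is fully home against the end stop hidden inside the chamber, and leave it there. Do not ram it (stay well under 45 N), and do not disturb the bottle, the mixer or the beaker.

Things in the scene. Friction and masses are not known exactly. Their poses are not given: they have to be found in the camera images.
- block_center (a point): Centre (half-way up) of the loose aluminium sample block: 60 mm long (its x), 36 mm wide (its y), 45 mm high (z), about 0.22 kg, flat sides, eight dark wells drawn on the top. It starts upright in the stand, standing on the stand's floor.
- stand: Grey stand fixed to the bench, origin on the bench under its centre, x along the block's length. Base 90 x 75 x 8 mm. Two cheeks along the block's long sides (inner faces y = +-20.5 mm, 10 mm thick, 58 mm long, top at 53 mm, flush with the block's top), so here the block can be gripped only by its short ends, 60 mm apart.
- station: The analyser, fixed to the bench: rail and aluminium chamber. Origin on the bench in the middle of the chamber's mouth; x points along the rail into the chamber (push direction). Rail bed 64 mm wide, 20 mm high, from x = -225 mm; chamber x = 0 to 200 mm, y = +-65 mm, 120 mm high; mouth 66 mm wide, open up to 90 mm height. The end stop is hidden inside.
- nest (a point): Middle of the carriage's nest, on its floor (30 mm above the bench), where the block's underside goes; x along the rail into the chamber. End cheeks: inner faces x = +-32.5 mm, 8 mm thick, 47 mm high from the nest floor, so the block goes in lengthwise (either way round), held by its long sides. Lips: inner faces y = +-20.5 mm, 4 mm thick, 6 mm high. 65 mm outside the mouth at joint carriage 0.
- push_plate (a point): Middle of the rear face of the upright push plate at the carriage's tail: 8 mm thick, 44 mm wide, from 30 to 75 mm above the bench; the point is 55 mm above the bench, 144 mm behind the nest's middle. The tail between plate and nest is flat, top at 30 mm. Axes as the nest's; push on it towards +x.
- carriage (a joint): Carriage travel in m, 0 = fully out, grows into the chamber. Starts at 0 to 0.006. At about 0.008 a sticky catch takes about 10 to 17 N to break through (over 7 mm), then the carriage jumps ahead some 5 to 12 mm and slides with about 2 N. The hidden end stop lies somewhere between 0.110 and 0.150, felt as a sharp rise of force. It stays where it is left.
- plunger (a joint): Travel in m of the small spring plunger (under 1 N) of the hidden end stop: 0 until the carriage touches it, 0.006 when the carriage is hard against the stop (a little more while pressed). Home counts from 0.0042 on.
- reagent_c (a point): Bystander: brown glass bottle, 60 mm diameter, 120 mm high; point on its axis 60 mm up. Leave alone.
- mixer_c (a point): Bystander: white tube mixer with black rubber head, 104 mm diameter, 125 mm high; point on its axis 60 mm up. Leave alone.
- beaker_c (a point): Bystander: open white ceramic beaker, 72 mm diameter, 90 mm high; point on its axis 45 mm up. Leave alone.
Things that resemble listed ones, but are neither listed nor needed, are in the scene too. Leave any pink or turquoise look-alike of the stand alone.

How it is judged:
By the outcome, as a careful person would: the job done as asked, in the order asked, and still so for the second after the job is handed in, with the robot touching nothing.
It also fails if it takes over 72 s, if anything falls off the work surface, if the arm or the gripper's body presses on something with over 40 N, if the wrist force passes 120 N, or if a joint passes its speed limit or range.

## Working session

There is one attempt and no reset: what is moved stays moved. The work goes in short steps, Python scripts to look and compute and a shell command to move; the robot and the scene stay as the last step left them, time stands still between calls to the robot, and variables do not carry over. Pictures are saved under pics/ and viewed, about 8 in all and at most 12, crops included, and the job is handed in when it is done.

```bash
mkdir -p pics; cat > h.py <<'E'
from station import arm
import numpy as np, cv2
def unproj(c,row,col,depth=None,z=None,cal=None):
    k=cal or arm.calibration(c); K=np.array(k["K"]); T=np.array(k["cam_to_world"])
    d=np.array([(col-K[0,2])/K[0,0],(row-K[1,2])/K[1,1]]); u=d.copy()
    for _ in range(20): u=d/(1+k["k1"]*(u@u))
    r=np.array([u[0],u[1],1.])
    if depth is not None: return T[:3,:3]@(r*depth)+T[:3,3]
    w=T[:3,:3]@r; return T[:3,3]+w*(z-T[2,3])/w[2]
def cloud(c,D,cal=None):
    k=cal or arm.calibration(c); K=np.array(k["K"]); T=np.array(k["cam_to_world"])
    h,w=D.shape; cc,rr=np.meshgrid(np.arange(w),np.arange(h))
    d=np.stack([(cc-K[0,2])/K[0,0],(rr-K[1,2])/K[1,1]],-1); u=d.copy()
    for _ in range(20): u=d/(1+k["k1"]*(u**2).sum(-1,keepdims=True))
    P=np.concatenate([u,np.ones((h,w,1))],-1)*D[...,None]
    return P@T[:3,:3].T+T[:3,3]
E
python3 - <<'E'
from h import *
H={"block_center":.0305,"stand":0,"station":0,"nest":.03,"push_plate":.055,"reagent_c":.06,"mixer_c":.06,"beaker_c":.045}
H["block_center"]=.008+.0225
ims=[]
for c in("scene","side"):
    im,D=arm.read_camera(c); np.save(f"{c}.npy",D); cv2.imwrite(f"pics/{c}0.png",im)
    print(c,np.round(np.array(arm.calibration(c)["cam_to_world"])[:3,3],3))
    for q,z in H.items():
        for r in arm.tip_of(c,q)[:3]:
            p=r["location"]; print(c,q,round(r["conf"],2),np.round(p),np.round(unproj(c,*p,z=z),3))
s=arm.get_state();print(s["tool_pos"],s["tool_rot"],s["time_s"])
E
```

```text
scene [ 0.923 -0.592  1.205]
scene block_center 0.81 [184. 258.] [0.46  0.098 0.03 ]
scene stand 0.91 [191. 252.] [0.449 0.081 0.   ]
scene stand 0.81 [161. 277.] [0.452 0.225 0.   ]
scene stand 0.78 [206. 207.] [ 0.361 -0.037  0.   ]
scene station 0.69 [211. 312.] [0.643 0.115 0.   ]
scene nest 0.55 [220. 297.] [0.627 0.048 0.03 ]
scene push_plate 0.79 [249. 264.] [ 0.604 -0.093  0.055]
scene reagent_c 0.87 [267. 318.] [ 0.758 -0.065  0.06 ]
scene mixer_c 0.56 [301. 139.] [ 0.409 -0.397  0.06 ]
scene beaker_c 0.62 [119. 322.] [0.504 0.429 0.045]
side [ 0.087 -0.623  0.86 ]
side block_center 0.91 [230. 234.] [0.446 0.082 0.03 ]
side stand 0.88 [235. 234.] [0.453 0.095 0.   ]
side stand 0.81 [205. 207.] [0.448 0.225 0.   ]
side stand 0.61 [254. 184.] [0.325 0.107 0.   ]
side station 0.71 [202. 288.] [0.633 0.118 0.   ]
side nest 0.64 [211. 301.] [0.619 0.047 0.03 ]
side push_plate 0.82 [240. 329.] [ 0.602 -0.086  0.055]
side reagent_c 0.77 [205. 377.] [ 0.767 -0.065  0.06 ]
side beaker_c 0.56 [148. 187.] [0.495 0.418 0.045]
[0.28556584 0.66638946 0.23129814] [3.14155759e+00 6.54033887e-05 2.73682205e+00] 0.9
```

```bash
python3 - <<'E'
from h import *
a=cv2.imread("pics/scene0.png")[90:340,100:440]; cv2.imwrite("pics/scene0c.png",cv2.resize(a,None,fx=2.3,fy=2.3,interpolation=cv2.INTER_CUBIC))
E
```

```text
(no output)
```

View pics/scene0c.png

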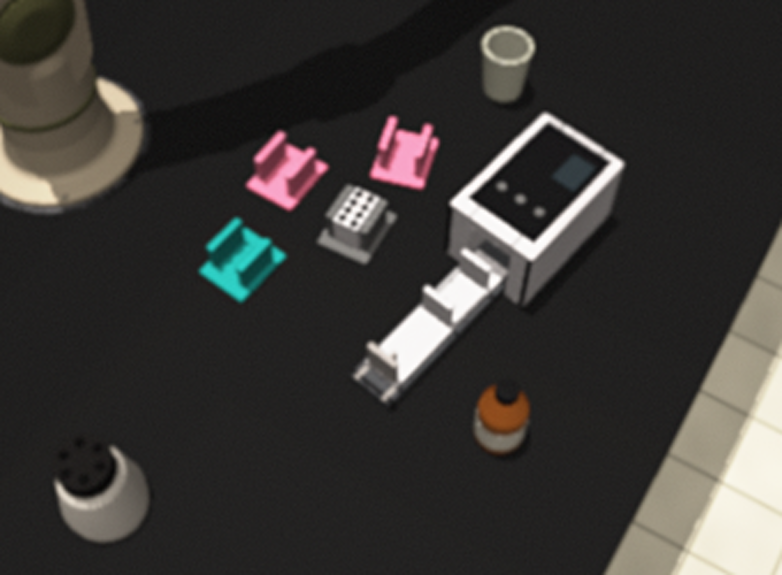

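View pics/side0.png

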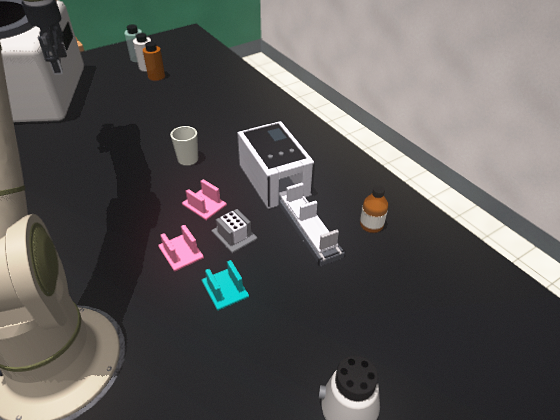

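The grey stand with the block (8 wells) is at about scene px (258,184) / side px (234,230). The pink and turquoise stands around it are the look-alikes. The rail's tail is at side px (329,240), with the bottle to the right of it. Next I'll get the orientations from depth.

```bash
cat >> h.py <<'E'
from scipy.spatial.transform import Rotation as Rn
def rect(P,ctr,rad,z0,z1):
    Q=P.reshape(-1,3); m=(Q[:,2]>z0)&(Q[:,2]<z1)&(np.hypot(Q[:,0]-ctr[0],Q[:,1]-ctr[1])<rad)
    q=Q[m]; 
    if len(q)<8: return None
    (c,s,a)=cv2.minAreaRect((q[:,:2]*1000).astype(np.float32)); return len(q),np.round(c,1),np.round(s,1),round(a,1),round(float(np.median(q[:,2])),4)
def goal(p,yaw,pitch=0,roll=np.pi):
    "rows' shift+turn from the present pose to TCP world p, rpy"
    s=arm.get_state(); R=Rn.from_euler("xyz",s["tool_rot"]); G=Rn.from_euler("xyz",[roll,pitch,yaw])
    return np.round(np.r_[R.inv().apply(np.array(p)-s["tool_pos"]),(R.inv()*G).as_rotvec()],4)
E
python3 - <<'E'
from h import *
for c in("scene","side"):
    P=cloud(c,np.load(c+".npy"))
    print(c,"stand",rect(P,(.453,.09),.065,.005,.07),"top",rect(P,(.453,.09),.05,.045,.062))
    print("chamber",rect(P,(.65,.21),.16,.11,.13),"rail",rect(P,(.61,-.02),.12,.012,.09))
print(goal([.50,.07,.36],2.73), arm.calibration("wrist"))
E
```

```text
scene stand (671, array([454.7,  97.1]), array([ 98.5, 117.6]), 25.1, 0.0457) top (342, array([455.6,  88.6]), array([63.2, 64.8]), 4.0, 0.0517)
chamber (2398, array([655.1, 210.8]), array([205.9, 132.8]), 80.2, 0.1157) rail (1634, array([618.6,  -8.9]), array([209.6,  70.2]), 80.1, 0.0296)
side stand (1129, array([447.8,  89.7]), array([ 75.8, 101. ]), 12.4, 0.0409) top (522, array([452.5,  91.5]), array([62., 62.]), 4.0, 0.0528)
chamber (2383, array([651.8, 211.9]), array([205.6, 131.7]), 80.7, 0.1161) rail (2126, array([616.1,  -7.4]), array([206.5,  71.2]), 80.5, 0.0308)
[-4.320e-01 -4.637e-01 -1.287e-01  0.000e+00  1.000e-04  6.800e-03] {'K': array([[334.79860517,   0.        , 280.41524046],
       [  0.        , 334.79860517, 207.02152763],
       [  0.        ,   0.        ,   1.        ]]), 'k1': -0.07666637516532782, 'cam_to_world': array([[ 3.93728733e-01,  8.78738124e-01,  2.69809183e-01,
         2.17450476e-01],
       [ 9.19226593e-01, -3.76512115e-01, -1.15156836e-01,
         6.96930679e-01],
       [ 3.93723953e-04,  2.93356331e-01, -9.56003090e-01,
         3.73965710e-01],
       [ 0.00000000e+00,  0.00000000e+00,  0.00000000e+00,
         1.00000000e+00]])}
```

```bash
python3 -m creep '-0.03 -0.03 -0.04 0 0 0; -0.07 -0.075 -0.08 0 0 0; -0.11 -0.12 -0.10 0 0 0; -0.15 -0.16 -0.10 0 0 0; -0.19 -0.205 -0.10 0 0 0; -0.23 -0.25 -0.10 0 0 0; -0.27 -0.29 -0.10 0 0 0; -0.31 -0.335 -0.10 0 0 0; -0.35 -0.38 -0.10 0 0 0; -0.39 -0.425 -0.10 0 0 0'; python3 -m creep '-0.03 -0.03 0 0 0 0; -0.03 -0.03 0.0 0 0 0;-0.03 -0.03 0.0 0 0 0'
python3 - <<'E'
from h import *
cal=arm.calibration("wrist"); im,D=arm.read_camera("wrist"); cv2.imwrite("pics/w1.png",im); np.savez("w1.npz",D=D,T=cal["cam_to_world"])
P=cloud("wrist",D,cal)
for q,z in {"block_center":.0305,"stand":0,"station":0,"nest":.03,"push_plate":.055}.items():
    for r in arm.tip_of("wrist",q)[:3]: print(q,round(r["conf"],2),np.round(r["location"]),np.round(unproj("wrist",*r["location"],z=z,cal=cal),4))
print("top",rect(P,(.453,.09),.05,.048,.062),"base",rect(P,(.453,.09),.065,.004,.02))
print(arm.get_state()["qpos"],arm.get_state()["ft_force"])
E
```

```text
time_s: 2.15
tool_pos: [0.4771, 0.1203, 0.3317]
tool_rot: [3.141, 0.001, 2.737]
ft_force: [0.9, 0.2, -0.1]
finger_gap: 0.0856
time_s: 2.52
tool_pos: [0.4922, 0.0834, 0.3313]
tool_rot: [3.141, -0.0, 2.737]
ft_force: [0.0, 0.1, -0.7]
finger_gap: 0.0854
block_center 0.69 [134. 275.] [0.4554 0.0927 0.0305]
block_center 0.58 [284. 204.] [ 0.615  -0.0934  0.0305]
stand 0.87 [ 84. 366.] [0.4435 0.2318 0.    ]
stand 0.68 [100. 162.] [ 0.3528 -0.0317  0.    ]
stand 0.67 [ 29. 251.] [ 0.3207  0.1171 -0.    ]
station 0.93 [240. 334.] [0.6381 0.112  0.    ]
station 0.34 [365. 257.] [ 0.8111 -0.0958  0.    ]
nest 0.63 [254. 302.] [0.6274 0.0605 0.03  ]
push_plate 0.56 [284. 204.] [ 0.6038 -0.0814  0.055 ]
top (2218, array([454.7,  93.3]), array([61.8, 60.4]), 4.0, 0.0532) base (1332, array([454.5,  94. ]), array([76. , 90.4]), 3.7, 0.008)
[-0.43399239  0.21200981  0.18646877  1.98895109 -0.04829215  0.94476378
  0.9443097 ] [-0.12559141 -0.98631198 -0.63473844]
```

View pics/w1.png

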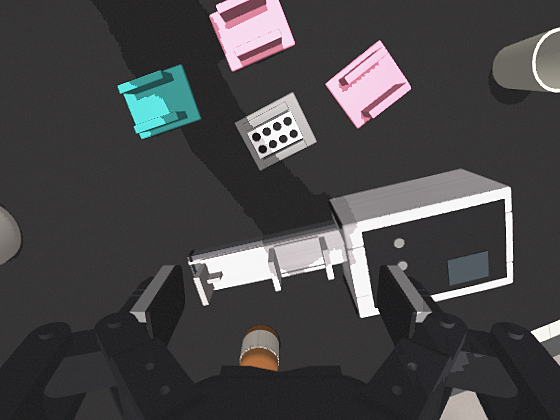

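The wrist view shows the grey stand at px (275,134), with the wells' long side running parallel to the 90 mm base edge. That puts the block at (0.4546, 0.0935) with its long axis at 93.8°, so the grasp yaw is 183.8°.

```bash
python3 - <<'E'
from h import *
print(goal([.4546,.0935,.12],3.208),goal([.4546,.0935,.021],3.208))
E
```

```text
[ 3.840e-02 -5.700e-03  2.113e-01  1.000e-04 -1.000e-04 -4.696e-01] [ 3.840e-02 -5.700e-03  3.103e-01  1.000e-04 -1.000e-04 -4.696e-01]
```

```bash
python3 -m creep '0.008 -0.001 0.045 0 0 -0.16; 0.02 -0.003 0.1 0 0 -0.32; 0.0384 -0.0057 0.15 0 0 -0.47; 0.0384 -0.0057 0.195 0 0 -0.47; 0.0384 -0.0057 0.22 0 0 -0.47; 0.0384 -0.0057 0.22 0 0 -0.47; 0.0384 -0.0057 0.22 0 0 -0.47' 0.0854 50
python3 - <<'E'
from h import *
cal=arm.calibration("wrist"); im,D=arm.read_camera("wrist"); cv2.imwrite("pics/w2.png",im)
P=cloud("wrist",D,cal); print("top",rect(P,(.4546,.0935),.05,.048,.062),"base",rect(P,(.453,.09),.065,.004,.02))
s=arm.get_state(); print(s["qpos"],goal([.4546,.0935,.021],3.208))
E
```

```text
time_s: 3.7
tool_pos: [0.4553, 0.0929, 0.112]
tool_rot: [3.141, 0.001, -3.076]
ft_force: [-0.1, -0.9, 0.4]
finger_gap: 0.0857
top (7964, array([454.2,  93.5]), array([61. , 60.2]), 3.5, 0.0531) base (3407, array([454.,  94.]), array([74.4, 90.4]), 3.9, 0.0081)
[-0.35100051  0.49400197  0.03814209  2.29309665 -0.05212686  0.35351579
  1.36772503] [ 0.001   0.0006  0.0913  0.0004  0.0017 -0.0009]
```

View pics/w2.png

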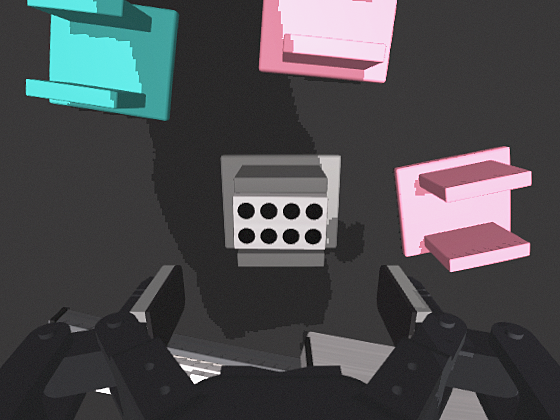

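The block is centred between the jaws, with its wells at px (245–315, 210–237). I'll descend and grip by the short ends.

```bash
python3 -m creep '0.001 0.0005 0.03 0 0 0; 0.001 0.0005 0.06 0 0 0; 0.001 0.0005 0.085 0 0 0; 0.001 0.0005 0.091 0 0 0; 0.001 0.0005 0.091 0 0 0; 0.001 0.0005 0.091 0 0 0' && python3 -m creep '0 0 0 0 0 0; 0 0 0 0 0 0; 0 0 0 0 0 0; 0 0 0 0 0 0' 0.05 60
```

```text
time_s: 4.5
tool_pos: [0.4544, 0.0932, 0.0214]
tool_rot: [3.141, 0.002, -3.076]
ft_force: [1.1, -0.1, -0.2]
finger_gap: 0.0853
time_s: 5.0
tool_pos: [0.4542, 0.0932, 0.0212]
tool_rot: [3.141, 0.001, -3.077]
ft_force: [-1.1, -1.1, 12.2]
finger_gap: 0.0593
```

```bash
python3 -m creep '0 0 -0.03 0 0 0; 0 0 -0.06 0 0 0; 0 0 -0.09 0 0 0; 0 0 -0.10 0 0 0; 0 0 -0.10 0 0 0' && python3 - <<'E'
from h import *
print(arm.get_state()["ft_force"],goal([.49,-.07,.06],2.972),goal([.49,-.07,.0135],2.972))
E
```

```text
time_s: 5.62
tool_pos: [0.454, 0.0932, 0.1205]
tool_rot: [3.141, 0.001, -3.076]
ft_force: [-0.2, 0.1, -2.3]
finger_gap: 0.0592
[-0.22708517  0.07604832 -2.33741915] [-0.0252 -0.1652  0.0605  0.0004  0.0011  0.2349] [-0.0251 -0.1652  0.107   0.0004  0.0011  0.2349]
```

```bash
python3 -m creep '-0.006 -0.045 0 0 0 0.06; -0.013 -0.09 0.01 0 0 0.12; -0.02 -0.135 0.03 0 0 0.18; -0.025 -0.165 0.06 0 0 0.235; -0.025 -0.165 0.085 0 0 0.235; -0.025 -0.165 0.1 0 0 0.235; -0.025 -0.165 0.1035 0 0 0.235; -0.025 -0.165 0.106 0 0 0.235; -0.025 -0.165 0.1075 0 0 0.235; -0.025 -0.165 0.1075 0 0 0.235'
```

```text
time_s: 6.88
tool_pos: [0.4899, -0.0698, 0.0134]
tool_rot: [3.141, 0.001, 2.972]
ft_force: [-0.1, 0.4, -3.2]
finger_gap: 0.0592
```

Still hanging by its weight, so I'll creep down until it touches.

```bash
python3 -m creep '0 0 0.001 0 0 0; 0 0 0.001 0 0 0; 0 0 0.001 0 0 0'; python3 -m creep '0 0 0.001 0 0 0; 0 0 0.001 0 0 0'
```

```text
time_s: 7.25
tool_pos: [0.4899, -0.0698, 0.0132]
tool_rot: [3.141, 0.002, 2.972]
ft_force: [-2.3, 1.0, 15.5]
finger_gap: 0.0592
time_s: 7.5
tool_pos: [0.4899, -0.0698, 0.0132]
tool_rot: [3.141, 0.002, 2.972]
ft_force: [-3.5, 1.4, 33.3]
finger_gap: 0.059
```

```bash
python3 -m creep '0 0 -0.0015 0 0 0; 0 0 -0.0018 0 0 0'; python3 -m creep '0 0 0 0 0 0; 0 0 0 0 0 0; 0 0 0 0 0 0; 0 0 -0.06 0 0 0; 0 0 -0.11 0 0 0; 0 0 -0.15 0 0 0; 0 0 -0.15 0 0 0; 0 0 -0.15 0 0 0' 0.0854
python3 - <<'E'
from h import *
cal=arm.calibration("wrist"); im,D=arm.read_camera("wrist"); cv2.imwrite("pics/w3.png",im)
P=cloud("wrist",D,cal); print("top",rect(P,(.49,-.07),.055,.038,.055))
r=rect(P,(.49,-.07),.055,.038,.055)
for q,z in {"block_center":.0225,"nest":.03,"push_plate":.055,"station":0}.items():
    for r in arm.tip_of("wrist",q)[:2]: print(q,round(r["conf"],2),np.round(r["location"]),np.round(unproj("wrist",*r["location"],z=z,cal=cal),4))
print(goal([.49,-.07,.02],1.4015))
E
```

```text
time_s: 7.75
tool_pos: [0.49, -0.0699, 0.0133]
tool_rot: [3.141, 0.001, 2.972]
ft_force: [0.1, 0.3, 6.2]
finger_gap: 0.0587
time_s: 8.75
tool_pos: [0.4892, -0.0698, 0.1622]
tool_rot: [3.142, -0.0, 2.972]
ft_force: [0.4, 0.6, 0.4]
finger_gap: 0.0852
top (3303, array([490. , -68.5]), array([60.2, 36.6]), 80.1, 0.0453)
block_center 0.72 [192. 279.] [ 0.4879 -0.0698  0.0225]
nest 0.71 [310. 431.] [0.6272 0.0563 0.03  ]
nest 0.3 [328. 284.] [ 0.6218 -0.0873  0.03  ]
push_plate 0.6 [332. 284.] [ 0.6078 -0.0852  0.055 ]
station 0.8 [295. 477.] [0.6412 0.1197 0.    ]
[-1.3000e-03  1.0000e-04  1.4150e-01 -1.9000e-03 -1.3000e-03  1.5703e+00]
```

View pics/w3.png

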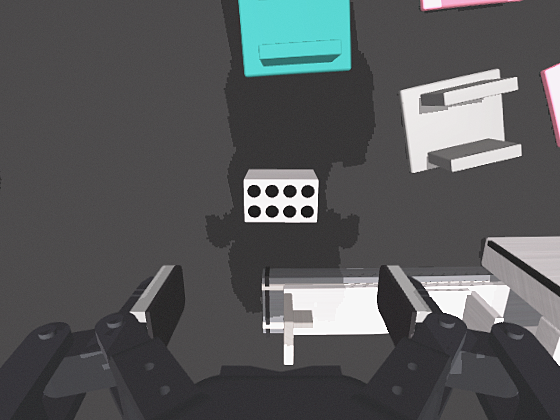

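The block stands upright on the bench at px (281,198), centred at (0.490, -0.069) with its axis at 80.1°. I'll turn the tool 90° and look at the nest from above before regripping.

```bash
python3 -m creep '-0.01 0.01 -0.03 0 0 0.175; -0.02 0.02 -0.06 0 0 0.35; -0.03 0.03 -0.088 0 0 0.525; -0.045 0.045 -0.088 0 0 0.7; -0.06 0.06 -0.088 0 0 0.875; -0.075 0.075 -0.088 0 0 1.05; -0.09 0.085 -0.088 0 0 1.225; -0.097 0.088 -0.088 0 0 1.4; -0.097 0.088 -0.088 0 0 1.5703; -0.097 0.088 -0.088 0 0 1.5703'; python3 -m creep '0 0 0 0 0 0'
cat > nest.py <<'E'
from h import *
import sys
cal=arm.calibration("wrist"); im,D=arm.read_camera("wrist"); cv2.imwrite(sys.argv[1],im); np.savez("last.npz",D=D,T=cal["cam_to_world"])
P=cloud("wrist",D,cal)
for q,z in {"nest":.03,"push_plate":.055,"station":0}.items():
    for r in arm.tip_of("wrist",q)[:2]: print(q,round(r["conf"],2),np.round(r["location"]),np.round(unproj("wrist",*r["location"],z=z,cal=cal),4))
Q=P.reshape(-1,3); a=np.radians(80.3); R=np.array([[np.cos(a),np.sin(a)],[-np.sin(a),np.cos(a)]])
L=(Q[:,:2]-[.624,.052])@R.T; near=(abs(L[:,1])<.06)&(L[:,0]>-.2)&(L[:,0]<.06)
def show(n,z0,z1,x0,x1,y=.06):
    m=near&(Q[:,2]>z0)&(Q[:,2]<z1)&(L[:,0]>x0)&(L[:,0]<x1)&(abs(L[:,1])<y); l=L[m]*1000
    if len(l)<10: print(n,len(l)); return
    print(n,len(l),"x",np.round(np.percentile(l[:,0],[1,50,99]),1),"y",np.round(np.percentile(l[:,1],[1,50,99]),1), "z",np.round(np.median(Q[m,2]),4), "fit",np.round(cv2.minAreaRect(l.astype(np.float32))[2],1))
show("cheek rear top",.071,.083,-.07,0); show("cheek front top",.071,.083,0,.06)
show("plate top",.069,.081,-.2,-.1); show("lips/carriage top",.026,.040,-.03,.03); show("lips",.0335,.040,-.03,.03); show("floor",.026,.033,-.03,.03,.015);show("tail",.026,.034,-.13,-.045);show("bed",.015,.024,-.13,.03)
E
python3 nest.py pics/w4.png
```

```text
time_s: 10.25
tool_pos: [0.5998, 0.0007, 0.2496]
tool_rot: [-3.14, 0.001, 1.403]
ft_force: [0.5, 0.1, -0.6]
finger_gap: 0.0853
time_s: 10.38
tool_pos: [0.5998, 0.0005, 0.2502]
tool_rot: [-3.141, 0.0, 1.405]
ft_force: [-0.1, -0.3, 0.0]
finger_gap: 0.0856
nest 0.85 [120. 299.] [0.6295 0.0568 0.03  ]
nest 0.3 [247. 199.] [ 0.4908 -0.067   0.03  ]
push_plate 0.58 [254. 297.] [ 0.6047 -0.0838  0.055 ]
station 0.75 [ 66. 294.] [0.6346 0.1145 0.    ]
cheek rear top 416 x [-35.  -30.9 -27.7] y [-24.8  -2.8  19. ] z 0.0769 fit 0.8
cheek front top 443 x [37.3 41.3 44.9] y [-23.9  -2.4  19. ] z 0.0771 fit 0.5
plate top 374 x [-138.3 -133.1 -129.9] y [-24.9  -3.5  18. ] z 0.0745 fit 89.7
lips/carriage top 2789 x [-27.9   0.9  29.3] y [-28.4  -2.7  22.8] z 0.0303 fit 89.9
lips 493 x [-28.   -0.8  29.1] y [-27.5  -5.9  21.6] z 0.0361 fit 90.0
floor 1571 x [-27.8   1.8  29.3] y [-14.8  -0.2  14.4] z 0.0301 fit 0.2
tail 3215 x [-129.   -84.   -45.4] y [-28.4  -2.8  21.9] z 0.0302 fit 0.3
bed 1279 x [-128.2  -45.    28.8] y [-34.9  24.1  28.9] z 0.0201 fit 0.3
```

View pics/w4.png

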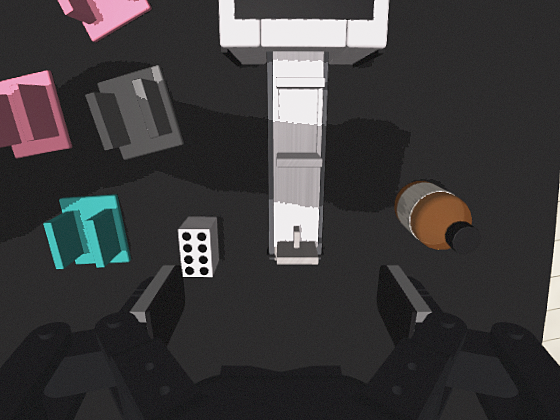

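The rail runs vertically at px (298,50–260). The nest is between the cheeks at px (300,82) and (300,160), the plate is at (297,255) and the block at (198,245). The nest fit gives (0.6276, 0.0564) with yaw about 80.5°.

```bash
python3 - <<'E'
from h import *
z=np.load("last.npz"); cal=dict(arm.calibration("wrist")); cal["cam_to_world"]=z["T"]
P=cloud("wrist",z["D"],cal); print(rect(P,(.49,-.0685),.05,.039,.055))
print(goal([.49,-.069,.12],1.403),goal([.49,-.069,.016],1.403))
E
```

```text
(1556, array([490.2, -68. ]), array([60.7, 35.8]), 80.6, 0.045)
[-8.670e-02 -9.680e-02  1.306e-01  1.000e-04 -2.000e-04 -5.000e-04] [-8.670e-02 -9.680e-02  2.346e-01  1.000e-04 -2.000e-04 -5.000e-04]
```

```bash
python3 -m creep '-0.03 -0.033 0.03 0 0 0; -0.06 -0.066 0.06 0 0 0; -0.0862 -0.0967 0.1 0 0 0; -0.0862 -0.0967 0.15 0 0 0; -0.0862 -0.0967 0.19 0 0 0; -0.0862 -0.0967 0.22 0 0 0; -0.0862 -0.0967 0.2345 0 0 0; -0.0862 -0.0967 0.2345 0 0 0; -0.0862 -0.0967 0.2345 0 0 0' 0.0854; python3 -m creep '0 0 0 0 0 0; 0 0 0 0 0 0; 0 0 0 0 0 0; 0 0 0 0 0 0; 0 0 0 0 0 0' 0.025 60; python3 -m creep '0 0 -0.03 0 0 0; 0 0 -0.06 0 0 0; 0 0 -0.09 0 0 0; 0 0 -0.10 0 0 0; 0 0 -0.10 0 0 0'
python3 - <<'E'
from h import *
s=arm.get_state(); print(s["ft_force"],goal([.6276,.0564,.13],1.405),goal([.6276,.0564,.0465],1.405))
cal=arm.calibration("wrist"); im,D=arm.read_camera("wrist"); cv2.imwrite("pics/w5.png",im)
E
```

```text
time_s: 11.7
tool_pos: [0.4907, -0.0684, 0.017]
tool_rot: [3.14, -0.0, 1.402]
ft_force: [-0.5, 0.3, -0.5]
finger_gap: 0.0855
time_s: 12.32
tool_pos: [0.4903, -0.068, 0.0167]
tool_rot: [3.141, -0.0, 1.402]
ft_force: [-0.6, 0.9, 7.3]
finger_gap: 0.035
time_s: 12.95
tool_pos: [0.4903, -0.0679, 0.1162]
tool_rot: [3.141, -0.0, 1.402]
ft_force: [0.5, 0.3, -2.8]
finger_gap: 0.0351
[ 0.52103653  0.27130783 -2.75994506] [ 0.1456  0.1145 -0.0137  0.0008 -0.0002 -0.0029] [ 0.1456  0.1144  0.0698  0.0008 -0.0002 -0.0029]
```

View pics/w5.png

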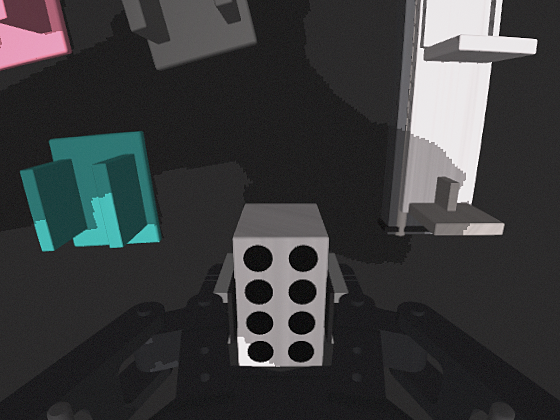

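The block is held level and centred by its long sides, with its top at px (281,300). Next is the move over the nest and down.

```bash
python3 -m creep '0.04 0.03 -0.014 0 0 0; 0.08 0.06 -0.014 0 0 0; 0.12 0.09 -0.014 0 0 0; 0.1456 0.1145 -0.014 0 0 -0.003; 0.1456 0.1145 -0.014 0 0 -0.003; 0.1456 0.1145 -0.014 0 0 -0.003; 0.1456 0.1145 -0.014 0 0 -0.003'
python3 - <<'E'
from h import *
s=arm.get_state(); print(goal([.6276,.0564,.0475],1.405))
im,D=arm.read_camera("wrist"); cal=arm.calibration("wrist"); cv2.imwrite("pics/w6.png",im)
P=cloud("wrist",D,cal); print(rect(P,(.6276,.0564),.05,.15,.17))
E
```

```text
time_s: 13.88
tool_pos: [0.6265, 0.0547, 0.1296]
tool_rot: [-3.14, 0.001, 1.403]
ft_force: [-0.3, 0.3, -3.2]
finger_gap: 0.0348
[ 0.0019  0.0009  0.0821 -0.0013  0.0006 -0.0023]
(14561, array([627.2,  54.2]), array([61.4, 62.5]), 80.6, 0.1582)
```

View pics/w6.png

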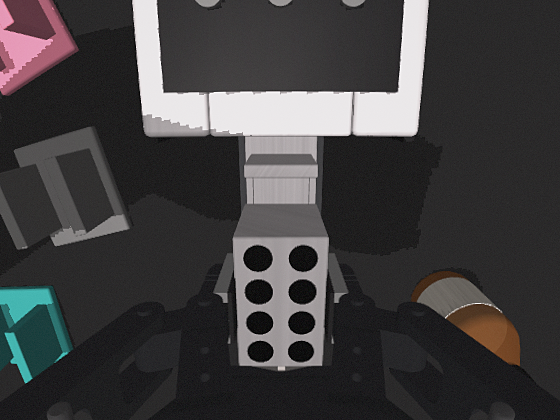

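```bash
python3 -m creep '0.0019 0.0006 0 0 0 -0.002; 0.0019 0.0006 0.025 0 0 -0.002; 0.0019 0.0006 0.05 0 0 -0.002; 0.0019 0.0006 0.065 0 0 -0.002; 0.0019 0.0006 0.075 0 0 -0.002; 0.0019 0.0006 0.079 0 0 -0.002; 0.0019 0.0006 0.079 0 0 -0.002'; python3 -m creep '0 0 0.001 0 0 0; 0 0 0.002 0 0 0; 0 0 0.003 0 0 0; 0 0 0.0035 0 0 0'
```

```text
time_s: 14.8
tool_pos: [0.6286, 0.0577, 0.0513]
tool_rot: [3.141, -0.0, 1.406]
ft_force: [-0.0, -0.3, -2.8]
finger_gap: 0.0349
time_s: 15.3
tool_pos: [0.6285, 0.0578, 0.0476]
tool_rot: [3.142, 0.0, 1.407]
ft_force: [0.5, 0.3, -2.8]
finger_gap: 0.0351
```

```bash
python3 -m creep '0 0 0.0008 0 0 0; 0 0 0.0008 0 0 0'; python3 - <<'E'
from h import *
print(arm.get_state()["ft_force"],arm.get_state()["tool_pos"])
E
```

```text
time_s: 15.55
tool_pos: [0.6285, 0.0577, 0.0468]
tool_rot: [3.142, -0.0, 1.406]
ft_force: [0.0, 0.0, -2.2]
finger_gap: 0.0353
[ 7.15402686e-05  2.52623985e-02 -2.17931538e+00] [0.62850543 0.05771523 0.04682079]
```

Nearly touching (expected contact is about 0.0467), so I'll release after 0.3 mm more.

```bash
python3 -m creep '0 0 0.0004 0 0 0; 0 0 0.0004 0 0 0'; python3 -m creep '0 0 0 0 0 0; 0 0 0 0 0 0; 0 0 0 0 0 0' 0.06; python3 -m creep '0 0 -0.04 0 0 0; 0 0 -0.09 0 0 0; 0 0 -0.13 0 0 0; -0.04 0 -0.15 0 0 0; -0.06 0 -0.15 0 0 0; -0.06 0 -0.15 0 0 0; -0.06 0 -0.15 0 0 0'; python3 - <<'E'
from h import *
im,D=arm.read_camera("wrist"); cal=arm.calibration("wrist"); cv2.imwrite("pics/w7.png",im)
P=cloud("wrist",D,cal); print("block+cheeks",rect(P,(.6276,.0564),.06,.069,.09)); print("plate",rect(P,(.604,-.085),.04,.068,.083))
Q=P.reshape(-1,3); a=np.radians(80.5); R=np.array([[np.cos(a),np.sin(a)],[-np.sin(a),np.cos(a)]]); L=(Q[:,:2]-[.6276,.0564])@R.T
m=(abs(L[:,0])<.02)&(abs(L[:,1])<.015); print("top z",np.percentile(Q[m,2],[5,50,95]))
E
```

```text
time_s: 15.8
tool_pos: [0.6285, 0.0577, 0.0468]
tool_rot: [3.141, -0.0, 1.406]
ft_force: [-2.7, 0.7, 5.0]
finger_gap: 0.0349
time_s: 16.18
tool_pos: [0.6286, 0.0578, 0.0463]
tool_rot: [3.141, 0.0, 1.407]
ft_force: [-0.6, -0.2, -0.3]
finger_gap: 0.06
time_s: 17.05
tool_pos: [0.6184, -0.0002, 0.1951]
tool_rot: [-3.14, -0.0, 1.407]
ft_force: [0.1, -0.1, 0.0]
finger_gap: 0.0598
block+cheeks (5060, array([627.4,  56.5]), array([81.1, 44. ]), 80.6, 0.0755)
plate (551, array([604.6, -81.1]), array([ 9.5, 44.1]), 80.2, 0.0746)
top z [0.07424399 0.07569474 0.33786431]
```

View pics/w7.png

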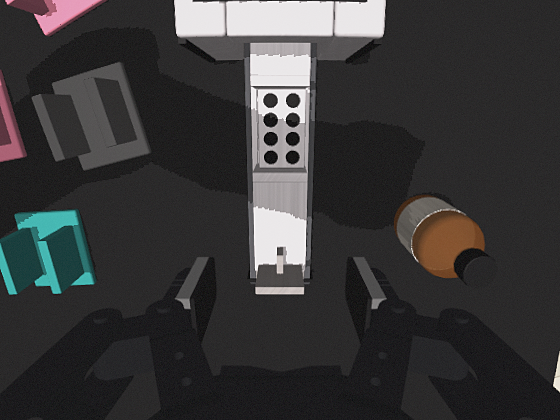

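The block is seated, its wells at px (281,130) and its top at 75.5 mm, level with the expected height. Now I'll close the fingers and go in behind the plate at px (280,280).

```bash
python3 -m creep '-0.04 0 0 0 0 0; -0.08 0 0 0 0 0; -0.1226 0 0.02 0 0 0; -0.1226 0 0.06 0 0 0; -0.1226 0 0.10 0 0 0; -0.1226 0 0.14 0 0 0; -0.1226 0 0.153 0 0 0; -0.1226 0 0.153 0 0 0; -0.1226 0 0.153 0 0 0' 0 60; python3 - <<'E'
from h import *
print(goal([.6276-.155*.165,.0564-.155*.986,.042],1.405))
E
```

```text
time_s: 18.23
tool_pos: [0.5994, -0.1224, 0.0446]
tool_rot: [3.14, 0.0, 1.407]
ft_force: [-0.2, -0.6, 0.8]
finger_gap: -0.0
[ 0.0261 -0.0017  0.0026  0.0017  0.      0.0017]
```

```bash
python3 -m creep '0.01 -0.0017 0 0 0 0; 0.018 -0.0017 0 0 0 0; 0.02 -0.0017 0 0 0 0; 0.022 -0.0017 0 0 0 0; 0.024 -0.0017 0 0 0 0; 0.026 -0.0017 0 0 0 0'; python3 -m creep '0.001 0 0 0 0 0; 0.002 0 0 0 0 0; 0.003 0 0 0 0 0'; python3 -m creep '0.001 0 0 0 0 0; 0.002 0 0 0 0 0; 0.003 0 0 0 0 0'
```

```text
time_s: 18.98
tool_pos: [0.6011, -0.0969, 0.0434]
tool_rot: [3.141, 0.001, 1.406]
ft_force: [-0.7, -2.2, 0.2]
finger_gap: -0.0003
time_s: 19.35
tool_pos: [0.6016, -0.0941, 0.0434]
tool_rot: [3.141, 0.001, 1.406]
ft_force: [-1.5, -5.9, 0.3]
finger_gap: 0.0002
time_s: 19.73
tool_pos: [0.6017, -0.0938, 0.0435]
tool_rot: [3.141, 0.004, 1.404]
ft_force: [-2.4, -11.9, -0.7]
finger_gap: -0.0001
```

```bash
python3 -m creep '0.001 0 0 0 0 0; 0.002 0 0 0 0 0; 0.002 0 0 0 0 0'; python3 -m creep '0.001 0 0 0 0 0; 0.002 0 0 0 0 0'; python3 -m creep '0.001 0 0 0 0 0; 0.002 0 0 0 0 0'
```

```text
time_s: 20.1
tool_pos: [0.6022, -0.09, 0.0434]
tool_rot: [3.141, 0.002, 1.405]
ft_force: [-0.9, -4.4, 0.2]
finger_gap: -0.0002
time_s: 20.35
tool_pos: [0.6028, -0.0869, 0.0434]
tool_rot: [3.141, 0.0, 1.406]
ft_force: [-0.1, -2.1, -1.0]
finger_gap: 0.0
time_s: 20.6
tool_pos: [0.6033, -0.0836, 0.0434]
tool_rot: [-3.141, -0.001, 1.407]
ft_force: [0.1, 0.2, -0.2]
finger_gap: 0.0002
```

It broke free (peak about 12 N). I'll carry on at 24 mm/s up to about 0.1 m of travel, still short of the earliest stop position.

```bash
python3 -m creep '0.002 0 0 0 0 0; 0.004 0 0 0 0 0; 0.006 0 0 0 0 0; 0.008 0 0 0 0 0; 0.011 0 0 0 0 0; 0.014 0 0 0 0 0; 0.017 0 0 0 0 0; 0.02 0 0 0 0 0; 0.023 0 0 0 0 0; 0.026 0 0 0 0 0';  python3 -m creep '0.003 0 0 0 0 0; 0.006 0 0 0 0 0; 0.009 0 0 0 0 0; 0.012 0 0 0 0 0; 0.015 0 0 0 0 0; 0.018 0 0 0 0 0; 0.021 0 0 0 0 0; 0.024 0 0 0 0 0; 0.027 0 0 0 0 0; 0.030 0 0 0 0 0'; python3 -m creep '0.003 0 0 0 0 0; 0.006 0 0 0 0 0; 0.009 0 0 0 0 0; 0.012 0 0 0 0 0; 0.015 0 0 0 0 0; 0.018 0 0 0 0 0; 0.021 0 0 0 0 0; 0.024 0 0 0 0 0'
```

```text
time_s: 21.85
tool_pos: [0.6075, -0.0588, 0.0434]
tool_rot: [3.141, -0.0, 1.407]
ft_force: [-0.6, -1.8, -0.3]
finger_gap: 0.0003
time_s: 23.1
tool_pos: [0.6124, -0.0292, 0.0434]
tool_rot: [3.141, -0.0, 1.407]
ft_force: [-0.4, -1.4, -0.7]
finger_gap: 0.0001
time_s: 24.1
tool_pos: [0.6163, -0.0056, 0.0434]
tool_rot: [3.141, 0.0, 1.406]
ft_force: [-0.3, -3.4, -0.5]
finger_gap: 0.0003
```

```bash
python3 -m creep '0.002 0 0 0 0 0; 0.004 0 0 0 0 0; 0.006 0 0 0 0 0; 0.008 0 0 0 0 0; 0.010 0 0 0 0 0; 0.012 0 0 0 0 0; 0.014 0 0 0 0 0';  python3 -m creep '0.001 0 0 0 0 0; 0.002 0 0 0 0 0; 0.003 0 0 0 0 0; 0.004 0 0 0 0 0; 0.005 0 0 0 0 0; 0.006 0 0 0 0 0'; python3 -m creep '0.001 0 0 0 0 0; 0.002 0 0 0 0 0; 0.003 0 0 0 0 0; 0.004 0 0 0 0 0'; python3 -m creep '0.001 0 0 0 0 0; 0.002 0 0 0 0 0; 0.003 0 0 0 0 0; 0.004 0 0 0 0 0'
```

```text
time_s: 24.98
tool_pos: [0.6186, 0.0082, 0.0434]
tool_rot: [3.142, 0.0, 1.407]
ft_force: [1.1, -2.2, -0.3]
finger_gap: -0.0003
time_s: 25.72
tool_pos: [0.6195, 0.0141, 0.0434]
tool_rot: [3.142, 0.0, 1.407]
ft_force: [1.5, -2.4, -0.1]
finger_gap: -0.0002
time_s: 26.22
tool_pos: [0.6202, 0.018, 0.0434]
tool_rot: [3.142, 0.0, 1.407]
ft_force: [0.9, -2.7, 0.9]
finger_gap: 0.0
time_s: 26.72
tool_pos: [0.6209, 0.022, 0.0434]
tool_rot: [3.141, -0.0, 1.407]
ft_force: [1.2, -3.2, 1.1]
finger_gap: -0.0001
```

```bash
for i in 1; do python3 -m creep '0.001 0 0 0 0 0; 0.002 0 0 0 0 0; 0.003 0 0 0 0 0; 0.004 0 0 0 0 0'; done; python3 -m creep '0.001 0 0 0 0 0; 0.002 0 0 0 0 0; 0.003 0 0 0 0 0; 0.003 0 0 0 0 0'
```

```text
time_s: 27.22
tool_pos: [0.6214, 0.0259, 0.0434]
tool_rot: [-3.142, -0.0, 1.407]
ft_force: [1.9, -2.7, 1.3]
finger_gap: -0.0004
time_s: 27.72
tool_pos: [0.6219, 0.0291, 0.0434]
tool_rot: [-3.141, -0.0, 1.407]
ft_force: [1.3, -1.7, -0.1]
finger_gap: -0.0004
```

```bash
python3 -m creep '0.001 0 0 0 0 0; 0.002 0 0 0 0 0; 0.003 0 0 0 0 0; 0.003 0 0 0 0 0'
```

```text
time_s: 28.22
tool_pos: [0.6224, 0.032, 0.0433]
tool_rot: [-3.141, -0.0, 1.407]
ft_force: [1.9, -1.3, 0.5]
finger_gap: -0.0003
```

```bash
python3 -m creep '0.001 0 0 0 0 0; 0.002 0 0 0 0 0; 0.003 0 0 0 0 0; 0.003 0 0 0 0 0'
```

```text
time_s: 28.72
tool_pos: [0.6229, 0.035, 0.0433]
tool_rot: [-3.141, -0.0, 1.407]
ft_force: [-0.2, -1.4, 1.5]
finger_gap: 0.0001
```

```bash
python3 -m creep '0.001 0 0 0 0 0; 0.002 0 0 0 0 0; 0.003 0 0 0 0 0; 0.003 0 0 0 0 0'
```

```text
time_s: 29.22
tool_pos: [0.6233, 0.0379, 0.0433]
tool_rot: [-3.141, -0.0, 1.407]
ft_force: [-0.8, -1.9, 0.6]
finger_gap: -0.0001
```

```bash
python3 -m creep '0.001 0 0 0 0 0; 0.002 0 0 0 0 0; 0.003 0 0 0 0 0; 0.003 0 0 0 0 0'
```

```text
time_s: 29.72
tool_pos: [0.6239, 0.0409, 0.0434]
tool_rot: [-3.141, -0.0, 1.407]
ft_force: [-1.4, -0.6, -0.4]
finger_gap: 0.0004
```

```bash
python3 -m creep '0.001 0 0 0 0 0; 0.002 0 0 0 0 0; 0.003 0 0 0 0 0; 0.003 0 0 0 0 0'
```

```text
time_s: 30.22
tool_pos: [0.6244, 0.0439, 0.0434]
tool_rot: [-3.141, -0.0, 1.407]
ft_force: [-1.3, -1.1, -0.2]
finger_gap: 0.0003
```

```bash
python3 -m creep '0.001 0 0 0 0 0; 0.002 0 0 0 0 0; 0.003 0 0 0 0 0; 0.003 0 0 0 0 0'
```

```text
time_s: 30.72
tool_pos: [0.6245, 0.0446, 0.0434]
tool_rot: [3.142, 0.002, 1.405]
ft_force: [-3.8, -8.6, 0.1]
finger_gap: -0.0002
```

```bash
python3 -m creep '0.001 0 0 0 0 0; 0.002 0 0 0 0 0; 0.003 0 0 0 0 0; 0.003 0 0 0 0 0'
```

```text
time_s: 31.22
tool_pos: [0.6246, 0.0451, 0.0434]
tool_rot: [3.142, 0.005, 1.403]
ft_force: [-4.6, -14.4, 1.5]
finger_gap: 0.0
```

```bash
python3 -m creep '0.001 0 0 0 0 0; 0.002 0 0 0 0 0; 0.002 0 0 0 0 0'
```

```text
time_s: 31.6
tool_pos: [0.6247, 0.0455, 0.0435]
tool_rot: [3.141, 0.006, 1.402]
ft_force: [-5.6, -17.7, 1.4]
finger_gap: 0.0007
```

It's a firm stop at about 18.5 N. I'll back off straight, lift, and look.

```bash
python3 -m creep '-0.01 0 0 0 0 0; -0.03 0 0 0 0 0; -0.06 0 0 0 0 0; -0.09 0 0 0 0 0; -0.11 0 -0.04 0 0 0; -0.11 0 -0.09 0 0 0; -0.11 0 -0.14 0 0 0; -0.11 0 -0.15 0 0 0; -0.11 0 -0.15 0 0 0'; python3 - <<'E'
from h import *
im,D=arm.read_camera("wrist"); cal=arm.calibration("wrist"); P=cloud("wrist",D,cal); cv2.imwrite("pics/w8.png",im)
ex=np.array([.165,.986]); p=np.array([.6276,.0564])+ex*(.142-.14); r=rect(P,p,.04,.068,.083); print("plate",r)
if r: print("travel",((r[1]/1000-[.6276,.0564])@ex)+.140)
im,D=arm.read_camera("scene"); cv2.imwrite("pics/scene1.png",im)
for q,z in {"reagent_c":.06,"mixer_c":.06,"beaker_c":.045}.items():
    for r in arm.tip_of("scene",q)[:1]: print(q,round(r["conf"],2),np.round(unproj("scene",*r["location"],z=z),3))
b=cv2.resize(im[90:340,100:440],None,fx=1.18,fy=1.18); a=cv2.resize(cv2.imread("pics/w8.png"),(393,295))
cv2.imwrite("pics/end.png",np.hstack([a,cv2.resize(b,(401,295))]))
E
```

```text
time_s: 32.72
tool_pos: [0.608, -0.057, 0.1939]
tool_rot: [3.14, -0.001, 1.407]
ft_force: [0.6, -0.0, -0.2]
finger_gap: 0.0001
plate (730, array([626.9,  59.9]), array([ 7.9, 43.8]), 80.7, 0.0739)
travel 0.1433355
reagent_c 0.71 [ 0.768 -0.068  0.06 ]
mixer_c 0.87 [ 0.409 -0.394  0.06 ]
beaker_c 0.81 [0.493 0.42  0.045]
```

View pics/end.png

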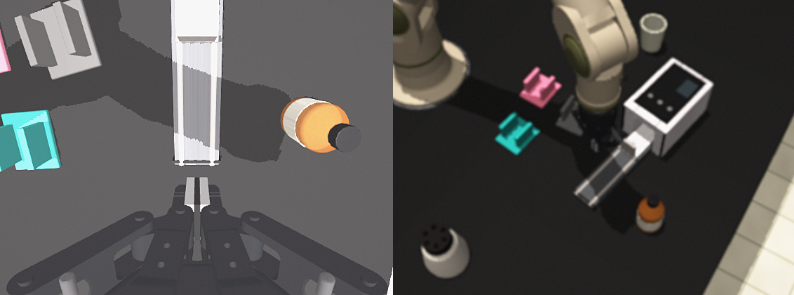

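The left half shows the plate deep in by the mouth at px (198,38), with the fingers clear of it. The right half shows the bystanders unmoved. The travel reads 0.143 m, so it stayed home, and I'll hand in.

```bash
python3 -c "
from station import arm
print(arm.sign_off(), arm.get_state()['time_s'])"
```

```text
the job is handed in; nothing more can be done
the job is handed in; nothing more can be done
```

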